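# Date-stamp a batch of tape rolls on the shuttle line

## Robot

A 7-joint arm with a two-finger parallel gripper is mounted at the origin on the work surface. World frame = base frame: x ahead of the robot, y to its left, z up, the work surface at z = 0. Lengths are in mm, angles in rad, forces in N, time in s.
With the tool pointing down it reaches from about 400 to 875 mm from the base axis. Payload 6.5 kg.
Tool frame: the origin (TCP) lies at the very end of the fingers, on their centre line; the grasp point (between the pads) lies 19 mm behind it; z points along the fingers, y is the line along which they close (so a half turn about z gives the same grasp; the last joint's range is limited). The gripper opens to 88 mm and grips with 3 to 60 N. Pads are 18 mm wide; open, the fingers measure 123 mm over their backs; the gripper's body (75 mm by 187 mm) begins 45 mm behind the grasp point.
Start: joints at [-1.238, 0.536, -0.004, 1.538, 0.003, 1.067, -0.071], TCP at [252.398, 598.987, 238.716] pointing down, gripper open.
Joint ranges: [-2.7, 2.7], [-0.37, 2.16], [-1.27, 1.26], [0.24, 2.4], [-1.31, 4.45], [0.19, 1.91], [-2.76, 2.76]. Speed limits (rad/s): [2.39, 2.39, 3.14, 3.14, 3.14, 3.14, 3.14].

## Interface

Orientations are given as a unit quaternion [w, x, y, z].
In Python, from cell import observe, vision, env gives the robot as it stands.
- The arm moves only by the tool step_arm, never from a script. Its argument "moves" is a list of rows, each a list of 3 entries, a list of its own where there are three numbers: the closure, from -1 (fully open) to 1 (shut), then the shift along the tool's x, y, z in m, then the turn about the tool's z in degrees. A call has 1 to 10 rows; each row shifts and turns the commanded pose from where the row before left it, along the tool's axes as they then stand; what a row does not reach is not made up. A row lasts 1/10 s, in which the tool goes at most 50 mm and 8.59 degrees, less where a joint would pass 70% of its speed; a pose out of reach is approached as far as the arm can. A call with a gripper value outside its range is refused whole. The fingers move at their own pace and stop on an object; "squeeze" is the grip in N (left out, the last holds). Time passes only in rows, so rows that do not move let the fingers close. It gives the time, the measured TCP pose, the force, the opening and the grip force at its end, in the units of the state.
- observe(): the state, without advancing time (a new reading comes with each control period).
- vision.capture(name): name is "scene" or "top"; returns the picture (400x640x3 uint8, red, green, blue); there is no depth.
- vision.camera_info(name): a dict with "intrinsics" (3x3 intrinsics, pixels), "rvec" (rotation vector, rad) and "tvec" (3), from world to camera coordinates, as OpenCV has them. Camera axes: x right, y down, z forward; pixel columns grow to the right and rows downward; lengths in mm; the calibration is good to about 2 mm. A picture is of the moment at which its call begins. camera_info takes no time and is no camera call.
- env.close_job(): hands the job in; it is judged then, once.
The state is a dict: "t": time; "joint_pos": joint angles; "qd": joint speeds; "effort": joint torques, N m; "eef_pos": TCP position; "tool_rot": TCP orientation; "wrist_force": force on the tool from outside, world axes, zero at the start; "wrist_torque": the same for the moment, N m; "width": opening from 0.0 (shut) to 1.0 (fully open); "gripper_force": force on a finger pad.
Only numpy, scipy, OpenCV 4.12 (cv2) and the standard library are available. Lean on these libraries where they do the work, as an engineer would, in place of code of your own. Each camera call takes 0.05 s, during which the arm holds its last target. There are 200 camera calls.

## Task

Date-stamp the tape rolls: bring the empty carrier back to the loading station, put every roll from the pocket tray flat into a pocket of the carrier, slide the carrier along its rail until it snaps into the stamping station in the middle, press the stamping button fully down, and slide the carrier on until it snaps into the unloading station at the other end. Then take the rolls out and set them flat on the table to dry, alongside the steel straightedge and close behind it (on the side away from the robot, within 2 cm), none touching another; leave the carrier at the unloading station. Do not disturb the other things lying about.

Things in the scene. Friction and masses are not known exactly. Their poses are not given: they have to be found in the camera images.
- roll1: roll of tan adhesive tape lying flat, a solid disc of 64 mm diameter and 45 mm height (the cardboard core is closed with a white plastic plug), 130 g; origin at the centre of its underside, z up. Two or three of the four rolls are present (None if absent), each lying in a pocket of the tray at the start
- roll2: roll of tan adhesive tape lying flat, a solid disc of 64 mm diameter and 45 mm height (the cardboard core is closed with a white plastic plug), 130 g; origin at the centre of its underside, z up. Two or three of the four rolls are present (None if absent), each lying in a pocket of the tray at the start
- roll3: roll of tan adhesive tape lying flat, a solid disc of 64 mm diameter and 45 mm height (the cardboard core is closed with a white plastic plug), 130 g; origin at the centre of its underside, z up. Two or three of the four rolls are present (None if absent), each lying in a pocket of the tray at the start
- roll4: roll of tan adhesive tape lying flat, a solid disc of 64 mm diameter and 45 mm height (the cardboard core is closed with a white plastic plug), 130 g; origin at the centre of its underside, z up. Two or three of the four rolls are present (None if absent), each lying in a pocket of the tray at the start
- tray: grey plastic tray, fixed to the table: one row of four square pockets, 71 x 71 mm, 75 mm apart, along its y axis (centres at y = +-37.5 and +-112.5 mm); 83 x 304 mm over all. Pocket floors 6 mm above the table; walls rise 8 mm above the floors, 4 to 6 mm thick. Origin at the centre of its underside
- shuttle_line: the shuttle line, fixed: aluminium base plate 110 x 620 mm with a steel rail along its y axis. Origin on the table under the rail's middle, the stamping station; x points away from the robot. A pneumatic stamp stands behind the rail there: its pads are 69 mm behind the rail's centre line, 57 to 87 mm high, and come 35 mm forward to the rolls while the button is down
- carrier (a joint): aluminium carrier on the rail, m: 0 loading station (line y +150 mm, robot's left), 0.150 stamping, 0.300 unloading (right); grows towards the line's -y; end stops -0.003, 0.303. A sprung ball snaps into a notch at each station: pulls home from 5 mm off, resists up to 13 N from 17 mm off. Elsewhere about 1 N friction; stays where left. Starts between loading and stamping
- nest1 (a point): centre of the floor of the carrier's pocket nearest its handle (on the +y side). The carrier has three square pockets like the tray's, 71 x 71 mm and 75 mm apart, in a row along y; floors 46 mm above the table, walls rise 8 mm above the floors. Axes as those of the shuttle line
- nest2 (a point): the same for the middle pocket
- nest3 (a point): the same for the pocket at the -y end
- handle (a point): the carrier's handle: upright black round grip, 20 mm diameter and 48 mm high, from 78 to 126 mm above the table, on a thinner rod at the carrier's +y end, 70 mm from the centre of nest1; this point is on its axis, 104 mm above the table
- button (a joint): travel of the stamping push button, m: 0 released, 0.006 fully down (it counts as pressed beyond 0.0045); springs back, fully down takes 5 N
- button_top (a point): centre of the top face of the black round button (40 mm diameter) on a grey valve box (85 x 70 mm, 45 mm high) fixed to the table; the face is about 67 mm above the table and is pressed straight down
- straightedge: steel straightedge lying on the table, 300 mm long along its y axis, 30 mm wide along its x axis, 8 mm thick, 0.55 kg, loose; origin at the centre of its underside. Its +x side is the one away from the robot, where the rolls are to dry: a roll that touches it has its centre 47 mm from the straightedge's centre line
- spray_bottle: white spray bottle with a green head, 72 mm diameter, 231 mm high; not part of the job
- wrench: open-ended wrench, 190 mm long; not part of the job
- empty_core: empty cardboard core standing on end, 52 mm diameter, 75 mm high; not part of the job
- wide_roll: a larger roll, 116 mm diameter, 24 mm high, lying flat; not part of the job
- marker_pen: black marker pen, 120 mm long, 14 mm thick; not part of the job
- cutter: yellow box cutter, 140 mm long, 14 mm thick; not part of the job
- cup: steel cup, 72 mm diameter, 85 mm high; not part of the job
Things that resemble listed ones, but are neither listed nor needed, are in the scene too. Leave any green look-alike of the part that bears button alone. Leave any orange look-alike of the roll3 alone.

How it is judged (in metres and radians):
On the way, in this order (a step that is already met when the one before it is completed fails the run):
1. every roll lies flat in a pocket of the carrier, the carrier in the notch of the loading station (value of joint carrier between -0.004 and 0.004 m and x of roll1 in the frame of nest2 between -0.008 and 0.008 m and y of roll1 in the frame of nest2 between -0.085 and 0.085 m and z of roll1 in the frame of nest2 between -0.004 and 0.004 m and angle between each of roll1, roll2, roll3, roll4's own z axis and vertical below 0.08 rad and x of roll2 in the frame of nest2 between -0.008 and 0.008 m and y of roll2 in the frame of nest2 between -0.085 and 0.085 m and z of roll2 in the frame of nest2 between -0.004 and 0.004 m and x of roll3 in the frame of nest2 between -0.008 and 0.008 m and y of roll3 in the frame of nest2 between -0.085 and 0.085 m and z of roll3 in the frame of nest2 between -0.004 and 0.004 m and x of roll4 in the frame of nest2 between -0.008 and 0.008 m and y of roll4 in the frame of nest2 between -0.085 and 0.085 m and z of roll4 in the frame of nest2 between -0.004 and 0.004 m), for 0.3 s.
2. the loaded carrier is in the notch of the stamping station, the button released (value of joint carrier between 0.146 and 0.154 m and x of roll1 in the frame of nest2 between -0.008 and 0.008 m and y of roll1 in the frame of nest2 between -0.085 and 0.085 m and z of roll1 in the frame of nest2 between -0.004 and 0.004 m and angle between each of roll1, roll2, roll3, roll4's own z axis and vertical below 0.08 rad and x of roll2 in the frame of nest2 between -0.008 and 0.008 m and y of roll2 in the frame of nest2 between -0.085 and 0.085 m and z of roll2 in the frame of nest2 between -0.004 and 0.004 m and x of roll3 in the frame of nest2 between -0.008 and 0.008 m and y of roll3 in the frame of nest2 between -0.085 and 0.085 m and z of roll3 in the frame of nest2 between -0.004 and 0.004 m and x of roll4 in the frame of nest2 between -0.008 and 0.008 m and y of roll4 in the frame of nest2 between -0.085 and 0.085 m and z of roll4 in the frame of nest2 between -0.004 and 0.004 m and value of joint button below 0.002 m), for 0.3 s.
3. the button is pressed fully while the loaded carrier is in the notch of the stamping station (value of joint carrier between 0.146 and 0.154 m and x of roll1 in the frame of nest2 between -0.008 and 0.008 m and y of roll1 in the frame of nest2 between -0.085 and 0.085 m and z of roll1 in the frame of nest2 between -0.004 and 0.004 m and angle between each of roll1, roll2, roll3, roll4's own z axis and vertical below 0.08 rad and x of roll2 in the frame of nest2 between -0.008 and 0.008 m and y of roll2 in the frame of nest2 between -0.085 and 0.085 m and z of roll2 in the frame of nest2 between -0.004 and 0.004 m and x of roll3 in the frame of nest2 between -0.008 and 0.008 m and y of roll3 in the frame of nest2 between -0.085 and 0.085 m and z of roll3 in the frame of nest2 between -0.004 and 0.004 m and x of roll4 in the frame of nest2 between -0.008 and 0.008 m and y of roll4 in the frame of nest2 between -0.085 and 0.085 m and z of roll4 in the frame of nest2 between -0.004 and 0.004 m and value of joint button above 0.0045 m), for 0.05 s.
4. the loaded carrier is in the notch of the unloading station (value of joint carrier between 0.296 and 0.304 m and x of roll1 in the frame of nest2 between -0.008 and 0.008 m and y of roll1 in the frame of nest2 between -0.085 and 0.085 m and z of roll1 in the frame of nest2 between -0.004 and 0.004 m and angle between each of roll1, roll2, roll3, roll4's own z axis and vertical below 0.08 rad and x of roll2 in the frame of nest2 between -0.008 and 0.008 m and y of roll2 in the frame of nest2 between -0.085 and 0.085 m and z of roll2 in the frame of nest2 between -0.004 and 0.004 m and x of roll3 in the frame of nest2 between -0.008 and 0.008 m and y of roll3 in the frame of nest2 between -0.085 and 0.085 m and z of roll3 in the frame of nest2 between -0.004 and 0.004 m and x of roll4 in the frame of nest2 between -0.008 and 0.008 m and y of roll4 in the frame of nest2 between -0.085 and 0.085 m and z of roll4 in the frame of nest2 between -0.004 and 0.004 m), for 0.3 s.
At the end, for the whole second after the job is handed in: carrier in the unloading notch (within 4 mm), button released, every roll flat and at rest on the table on the straightedge's +x side: centre 44.5 to 70 mm from its centre line (gap 0 to 2 cm), within 145 mm of its middle along it, roll centres at least 65 mm apart (value of joint carrier between 0.296 and 0.304 m and value of joint button below 0.002 m and x of roll1 in the frame of straightedge between 0.0445 and 0.07 m and y of roll1 in the frame of straightedge between -0.145 and 0.145 m and height (world z) of each of roll1, roll2, roll3, roll4 below 0.004 m and angle between each of roll1, roll2, roll3, roll4's own z axis and vertical below 0.08 rad and linear speed of each of roll1, roll2, roll3, roll4 below 0.02 m/s and angular speed of each of roll1, roll2, roll3, roll4 below 0.2 rad/s and x of roll2 in the frame of straightedge between 0.0445 and 0.07 m and y of roll2 in the frame of straightedge between -0.145 and 0.145 m and x of roll3 in the frame of straightedge between 0.0445 and 0.07 m and y of roll3 in the frame of straightedge between -0.145 and 0.145 m and x of roll4 in the frame of straightedge between 0.0445 and 0.07 m and y of roll4 in the frame of straightedge between -0.145 and 0.145 m and horizontal distance between roll1 and roll2 above 0.065 m and horizontal distance between each of roll1, roll2 and roll3 above 0.065 m and horizontal distance between each of roll1, roll2, roll3 and roll4 above 0.065 m); the robot touches nothing.
It fails at once if another thing on the table (spray bottle, wrench, empty core, wide roll, pen, cutter or cup) is pushed more than 4 cm from its place (distance of any of spray_bottle, wrench, empty_core, wide_roll, marker_pen, cutter, cup from where it was at the start of the episode above 0.04 m).
It fails at once if the spray bottle, the empty core or the cup is tipped over (angle between any of spray_bottle, cup, empty_core's own z axis and vertical above 0.7 rad).
Of roll1, roll2, roll3, roll4 only 2 to 3 are there at a start; the rules pass over those that are not, and their reading is None.
At some moment in a run one of roll1, roll2, roll3, roll4, straightedge may be knocked a few centimetres aside while the robot is not near it.
Once in a run the grip may slacken for a moment while it holds something.
It also fails if it takes over 208 s, if anything falls off the work surface, if the arm or the gripper's body presses on something with over 40 N, if the wrist force passes 120 N, or if a joint passes its speed limit or range.

## Working session

There is one attempt and no reset: what is moved stays moved. The work goes in short steps, Python scripts to look and compute and a tool call to move; the robot and the scene stay as the last step left them, time stands still between calls to the robot, and variables do not carry over. Pictures are saved under pics/ and viewed, at most 14 in all, crops included, and the job is handed in when it is done.

Besides the shell and the picture viewer there is one more tool, called as a command line: name --argument value ..., lists and objects as JSON in quotes. step_arm: Moves the arm, as the interface text tells. Its arguments: {"type":"object","properties":{"moves":{"type":"array","items":{"type":"array"}},"squeeze":{"type":"number"}},"required":["moves"]}

```bash
ls; mkdir -p pics; python3 - <<'E'
from cell import observe, vision, env
import cv2
for n in("scene","top"):
    im=vision.capture(n); cv2.imwrite(f"pics/{n}0.png",im[...,::-1]); 
    print(vision.camera_info(n))
print(observe())
E
```

```text
pics
{'intrinsics': array([[372.92329916,   0.        , 319.7671223 ],
       [  0.        , 372.92329916, 199.17406079],
       [  0.        ,   0.        ,   1.        ]]), 'rvec': array([ 0.84474266,  2.76838687, -0.72543968]), 'tvec': array([ 450.59719766, -206.74175206, 1329.71211754])}
{'intrinsics': array([[462.5327935 ,   0.        , 319.53420041],
       [  0.        , 462.5327935 , 195.34017875],
       [  0.        ,   0.        ,   1.        ]]), 'rvec': array([ 2.20000017, -2.17548552,  0.07719277]), 'tvec': array([ -39.57272871,  517.20191885, 1329.21313166])}
{'t': 0.1, 'joint_pos': array([-1.23822923,  0.53709256, -0.00445351,  1.53872058,  0.00260405,
        1.06730269, -0.07122004]), 'qd': array([-1.63598325e-04, -1.06655014e-03, -3.77071452e-04, -2.73021529e-03,
       -2.25732906e-04, -1.14078418e-03,  4.79232470e-05]), 'effort': array([ 2.79491200e-03, -5.72083640e+01,  9.93980393e-01, -2.52231592e+01,
       -5.62025676e-02,  1.35002879e-02,  2.52891255e-05]), 'eef_pos': array([252.18070416, 598.51071582, 237.94610731]), 'tool_rot': array([-9.67499389e-05,  1.98032579e-01,  9.80195145e-01, -7.52498186e-04]), 'wrist_force': array([ 0.12072868, -0.90160573, -0.22684585]), 'wrist_torque': array([ 0.03771994,  0.04561938, -0.03478108]), 'gripper_force': 0.0, 'width': 0.9959634867879928}
```

View pics/top0.png

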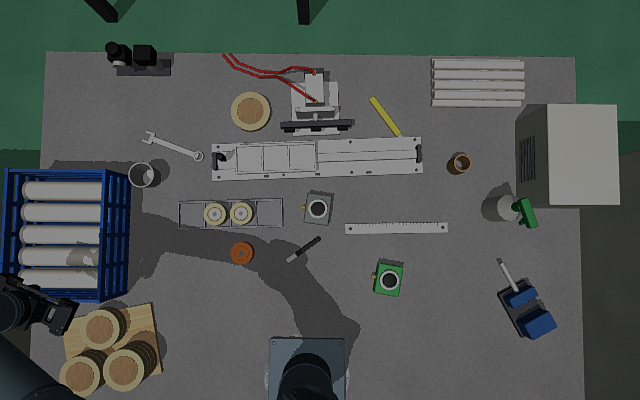

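View pics/scene0.png

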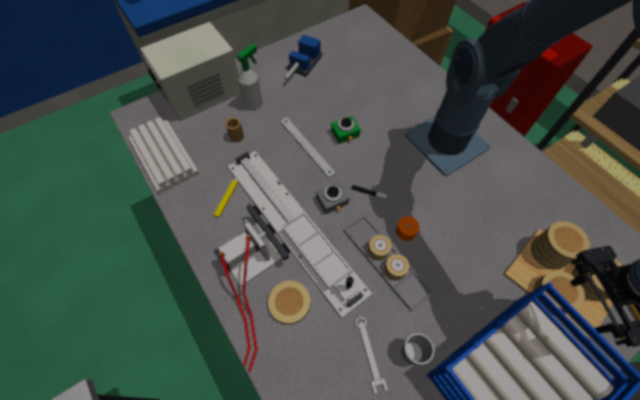

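The top view shows the tray at about (231,213) with tan rolls at (215,213) and (241,213). The grey valve box is at (318,208) and its green look-alike at (389,280). The orange look-alike roll is at (242,253), the straightedge at (396,228) and the rail from (212,160) to (422,155). I'll confirm with one enlarged crop.

```bash
cat > h.py <<'E'
import numpy as np, cv2
from cell import observe, vision, env
def cam(n):
    c=vision.camera_info(n); R=cv2.Rodrigues(c["rvec"])[0]; return c["intrinsics"],R,c["tvec"]
def p2w(n,u,v,z):
    K,R,t=cam(n); d=R.T@np.linalg.solve(K,[u,v,1]); o=-R.T@t
    return (o+d*(z-o[2])/d[2])
def w2p(n,p):
    c=vision.camera_info(n); return cv2.projectPoints(np.float64([p]),c["rvec"],c["tvec"],c["intrinsics"],None)[0].ravel()
def crop(n,name,u0,v0,u1,v1,k,gain=1.6,im=None):
    im=vision.capture(n) if im is None else im
    c=cv2.resize(im[v0:v1,u0:u1],None,fx=k,fy=k,interpolation=cv2.INTER_CUBIC)
    cv2.imwrite(f"pics/{name}.png",cv2.convertScaleAbs(c,alpha=gain)[...,::-1]); return im
E
python3 - <<'E'
from h import *
im=cv2.imread("pics/top0.png")[...,::-1]
crop("top","c1",170,125,460,275,2.75,1.8,im)
print(p2w("top",215,213,51),p2w("top",396,228,8),p2w("top",318,208,67),p2w("top",389,280,67),p2w("top",215,160,12),p2w("top",421,155,12))
E
```

```text
[461.88856728 261.63029967  51.        ] [ 425.20646945 -258.14441774    8.        ] [478.66632128 -29.78054133  67.        ] [ 281.23536734 -228.81984085   67.        ] [618.59878251 274.47305682  12.        ] [ 640.39595031 -331.12917283   12.        ]
```

View pics/c1.png

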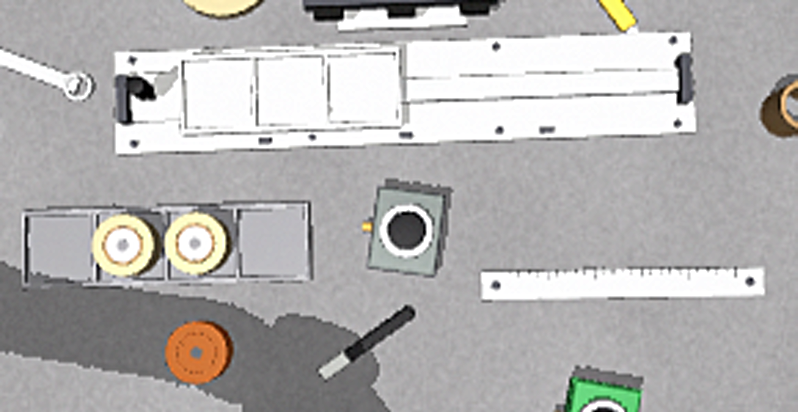

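Two tan rolls are present, in the two middle tray pockets at crop (124,244) and (196,242), so roll positions 3 and 4 are absent. The orange disc at (196,352) lies outside the tray and is the look-alike. Of the two boxes, the grey one at (407,230) bears the button; the green one at (605,405) is the look-alike. The carrier sits just right of loading, with its handle at about (142,86). Next I'll compute positions in the line frame.

```bash
python3 - <<'E'
from h import *
f=lambda x,y,z:p2w("top",170+x/2.75,125+y/2.75,z)
np.set_printoptions(precision=1,suppress=True)
for n,x,y,z in [("pl",115,53,10),("pr",691,33,10),("br",695,130,10),("bl",117,154,10),("c_tl",183,57,54),("c_tr",401,51,54),("c_br",402,124,54),("c_bl",181,131,54),("handle",144,87,126),("r1",124,244,51),("r2",196,242,51),("btn",407,230,67),("sL",482,286,8),("sR",764,281,8),("orange",197,352,45)]:
    print(n,f(x,y,z))
a=f(115,53,10)-f(691,33,10);b=f(117,154,10)-f(695,130,10);c=f(183,57,54)-f(401,51,54)
for v in(a,b,c):print(np.degrees(np.arctan2(-v[0],v[1])),np.hypot(*v[:2]))
im=cv2.imread("pics/scene0.png")[...,::-1]
crop("scene","s1",200,140,440,320,3.3,1.5,im)
E
```

```text
pl [665.5 285.5  10. ]
pr [ 694.4 -332.6   10. ]
br [ 589.6 -336.5   10. ]
bl [556.8 280.5  10. ]
c_tl [654.3 204.6  54. ]
c_tr [663.2 -21.4  54. ]
c_br [587.  -23.4  54. ]
c_bl [577.1 204.9  54. ]
handle [611.7 229.1 126. ]
r1 [459.8 261.3  51. ]
r2 [462.7 187.3  51. ]
btn [476.9 -29.8  67. ]
sL [ 420.6 -110.     8. ]
sR [ 429.3 -409.6    8. ]
orange [349.9 184.7  45. ]
2.675047324659623 618.8040216927695
3.0433090703073513 617.804642235608
2.2569792624075933 226.24445002692983
```

View pics/s1.png

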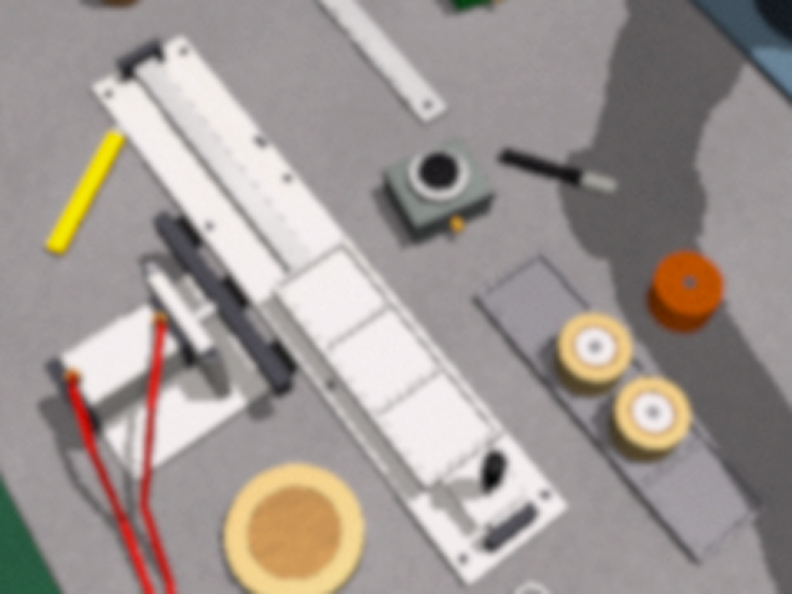

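The scene view agrees with the top view: handle at crop (492,468), rolls at (595,345) and (652,412), grey button box at (438,172), and a low stamp behind the rail. I'll refine the handle, button and rolls by blob.

```bash
cat >> h.py <<'E'
def blob(im,u0,v0,u1,v1,fn):
    m=fn(im[v0:v1,u0:u1].astype(int)).astype(np.uint8)
    n,l,s,c=cv2.connectedComponentsWithStats(m); o=[(s[i,4],*(np.round(c[i]+[u0,v0],1)),*(s[i,:4]+[u0,v0,0,0])) for i in range(1,n) if s[i,4]>12]
    return sorted(o,key=lambda q:-q[0])[:4]
dark=lambda a:a.max(2)<45
def tan(a): return (a[...,0]-a[...,2]>25)&(a[...,0]>70)
def to_line(p,c=(626.6,-25.8),yaw=np.radians(2.8)):
    d=np.array(p[:2])-c; return np.array([d@[np.cos(yaw),np.sin(yaw)],d@[-np.sin(yaw),np.cos(yaw)]])
E
python3 - <<'E'
from h import *
T=cv2.imread("pics/top0.png")[...,::-1];S=cv2.imread("pics/scene0.png")[...,::-1]
print("hT",blob(T,212,145,235,170,dark));print("hS",blob(S,335,265,362,295,dark))
print("bT",blob(T,305,195,332,222,dark));print("bS",blob(S,322,182,345,205,dark))
print("r",blob(T,195,195,260,228,tan)); print("rS",blob(S,360,225,415,285,tan))
def tri(a,b):
    P=[]
    for n in("top","scene"):
        K,R,t=cam(n);P.append(K@np.c_[R,t])
    X=cv2.triangulatePoints(P[0],P[1],np.float64(a),np.float64(b)).ravel();return X[:3]/X[3]
for z in(104,126):
    q=np.array([613.8,235.9,z]);print(z,w2p("top",q),w2p("scene",q))
print("plug",tri((215.1,213.7),(397.6,265)), tri((241.3,213),(380.2,244.8)))
E
```

```text
hT [(np.int32(82), np.float64(219.4), np.float64(158.5), np.int64(214), np.int64(153), np.int64(13), np.int64(17))]
hS [(np.int32(38), np.float64(348.9), np.float64(282.4), np.int64(347), np.int64(278), np.int64(5), np.int64(10))]
bT [(np.int32(148), np.float64(317.6), np.float64(208.1), np.int64(311), np.int64(202), np.int64(14), np.int64(13))]
bS [(np.int32(74), np.float64(332.5), np.float64(191.2), np.int64(328), np.int64(187), np.int64(10), np.int64(9))]
r [(np.int32(265), np.float64(214.2), np.float64(213.6), np.int64(204), np.int64(203), np.int64(22), np.int64(22)), (np.int32(253), np.float64(240.7), np.float64(212.9), np.int64(230), np.int64(202), np.int64(22), np.int64(23))]
rS [(np.int32(330), np.float64(397.3), np.float64(265.1), np.int64(386), np.int64(254), np.int64(24), np.int64(24)), (np.int32(312), np.float64(379.9), np.float64(245.4), np.int64(369), np.int64(235), np.int64(23), np.int64(22)), (np.int32(213), np.float64(406.7), np.float64(231.2), np.int64(397), np.int64(225), np.int64(18), np.int64(16))]
104 [221.55746848 157.04862912] [348.68528291 279.71587585]
126 [219.8518605  155.81616415] [349.34364016 277.08720192]
plug [459.27800456 264.41428476  41.29199326] [462.18764717 189.30432925  43.1211917 ]
```

step_arm --moves '[[-1, [0, 0, 0.01], -8.5], [-1, [0, 0, 0.01], -8.5], [-1, [0, 0, 0.01], -8.6], [-1, [-0.026, -0.029, 0], 0], [-1, [-0.026, -0.029, 0], 0], [-1, [-0.026, -0.029, 0], 0], [-1, [-0.026, -0.029, 0], 0], [-1, [-0.026, -0.029, 0], 0], [-1, [-0.026, -0.029, 0], 0], [-1, [-0.026, -0.029, 0], 0]]' --squeeze 40

```text
t: 1.1
eef_pos: [444.7, 403.5, 208.4]
tool_rot: [-0.0, -0.024, 1.0, -0.0]
wrist_force: [-0.0, 0.8, 0.1]
width: 1.002
gripper_force: 0.0
```

```bash
cat >> h.py <<'E'
def go(x,y,z,ang=None):
    """shift in tool axes to world target; ang = wanted angle of tool y (deg)"""
    from scipy.spatial.transform import Rotation as Rr
    s=observe(); q=s["tool_rot"]; R=Rr.from_quat([q[1],q[2],q[3],q[0]]).as_matrix()
    a=np.degrees(np.arctan2(R[1,1],R[0,1]))
    print("t %.1f tcp %s yang %.1f w %.3f gf %.1f F %s shift %s"%(s["t"],np.round(s["eef_pos"],1),a,s["width"],s["gripper_force"],np.round(s["wrist_force"],1),np.round(R.T@(np.array([x,y,z])-s["eef_pos"]),1)))
E
python3 -c "
from h import *
go(613.8,235.9,85)"
```

```text
t 1.1 tcp [444.7 403.5 208.4] yang 92.7 w 1.002 gf 0.0 F [-0.   0.8  0.1] shift [-160.9 -175.4  123.4]
```

step_arm --moves '[[-1, [-0.032, -0.035, 0.008], 0], [-1, [-0.032, -0.035, 0.008], 0], [-1, [-0.032, -0.035, 0.008], 0], [-1, [-0.032, -0.035, 0.008], 0], [-1, [-0.032, -0.035, 0.008], 0], [-1, [-0.001, 0, 0.028], 0], [-1, [0, 0, 0.028], 0], [-1, [0, 0, 0.027], 0], [0.3, [0, 0, 0], 0], [1, [0, 0, 0], 0]]'

```text
t: 2.1
eef_pos: [612.9, 237.8, 85.7]
tool_rot: [-0.0, -0.024, 1.0, -0.0]
wrist_force: [-0.4, 0.2, 0.4]
width: 0.843
gripper_force: 0.0
```

step_arm --moves '[[1, [0, 0, 0], 0], [1, [0, 0, 0], 0], [1, [0, 0, 0], 0], [1, [0, 0, 0], 0]]'

```text
t: 2.5
eef_pos: [613.5, 238.1, 86.5]
tool_rot: [0.001, -0.024, 1.0, 0.0]
wrist_force: [-0.2, 0.8, 0.3]
width: 0.481
gripper_force: 0.0
```

```bash
python3 - <<'E'
from h import *
T=vision.capture("top");cv2.imwrite("pics/t1.png",T[...,::-1]);S=vision.capture("scene");cv2.imwrite("pics/s2.png",S[...,::-1])
crop("scene","s3",280,200,440,320,4,1.5,S)
go(613.8,235.9,85)
E
```

```text
t 2.6 tcp [613.3 237.9  86.1] yang 92.7 w 0.386 gf 0.0 F [-0.4 -0.3  0.7] shift [-0.4 -2.1  1.1]
```

View pics/s3.png

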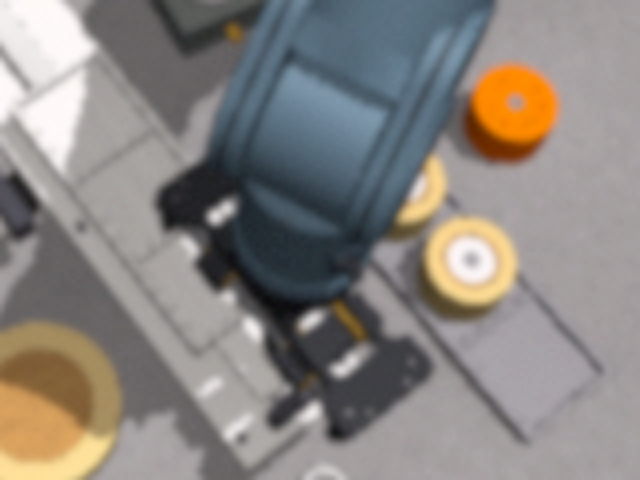

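The gripper is over the handle at about (290,390) and still closing. I'll finish the grip and then pull 33 mm towards loading.

step_arm --moves '[[1, [0, 0, 0], 0], [1, [0, 0, 0], 0], [1, [0, 0, 0], 0], [1, [0, 0, 0], 0], [1, [0, 0, 0], 0]]'

```text
t: 3.1
eef_pos: [613.1, 238.0, 85.8]
tool_rot: [0.0, -0.024, 1.0, 0.0]
wrist_force: [-1.2, 1.0, 2.1]
width: 0.217
gripper_force: 40.0
```

step_arm --moves '[[1, [0, 0.01, 0], 0], [1, [0, 0.01, 0], 0], [1, [0, 0.005, 0], 0], [1, [0, 0.003, 0], 0], [1, [0, 0, 0], 0]]'

```text
t: 3.6
eef_pos: [611.6, 268.8, 85.8]
tool_rot: [0.001, -0.025, 1.0, 0.002]
wrist_force: [0.1, 5.6, 0.0]
width: 0.213
gripper_force: 40.0
```

step_arm --moves '[[1, [0, 0.003, 0], 0], [1, [0, 0, 0], 0], [1, [0, 0, 0], 0]]'

```text
t: 3.9
eef_pos: [611.6, 270.6, 85.8]
tool_rot: [0.0, -0.024, 1.0, 0.001]
wrist_force: [1.4, 6.1, -0.6]
width: 0.214
gripper_force: 40.0
```

step_arm --moves '[[1, [0, 0.001, 0], 0], [1, [0, 0, 0], 0], [1, [0, 0, 0], 0]]'

```text
t: 4.2
eef_pos: [611.6, 270.9, 85.8]
tool_rot: [0.0, -0.024, 1.0, 0.001]
wrist_force: [-0.0, 5.6, 0.1]
width: 0.21
gripper_force: 40.0
```

step_arm --moves '[[-1, [0, 0, 0], 0], [-1, [0, 0, 0], 0], [-1, [0, 0, 0], 0], [-1, [0, 0, 0], 0], [-1, [0, 0, 0], 0], [-1, [0, 0, -0.03], 0], [-1, [0, 0, -0.04], 0], [-1, [0, 0, -0.04], 8], [-1, [0, 0, -0.03], 8], [-1, [0, 0, 0], 8]]'

```text
t: 5.2
eef_pos: [614.2, 270.7, 231.2]
tool_rot: [0.003, 0.187, 0.982, 0.003]
wrist_force: [-0.2, -0.9, 0.3]
width: 1.0
gripper_force: 0.0
```

step_arm --moves '[[-1, [0, 0, 0], 8], [-1, [0, 0, 0], 8], [-1, [0, 0, 0], 8], [-1, [0, 0, 0], 8], [-1, [0, 0, 0], 8], [-1, [0, 0, 0], 8], [-1, [0, 0, 0], 8], [-1, [0, 0, 0], 8], [-1, [0, 0, 0], 2]]'

```text
t: 6.1
eef_pos: [611.4, 269.8, 225.6]
tool_rot: [0.0, 0.692, 0.722, -0.0]
wrist_force: [-0.2, 0.2, -0.6]
width: 1.0
gripper_force: 0.0
```

```bash
python3 - <<'E'
from h import *
T=vision.capture("top");S=vision.capture("scene")
print("r",blob(T,195,190,262,268,tan)); print("rS",blob(S,360,225,430,290,tan))
print("hS",blob(S,335,265,362,305,dark),w2p("scene",(612.2,268.8,104)),w2p("scene",(611.6,271,126)))
go(462,188,200)
crop("scene","s4",300,200,440,320,4,1.5,S)
E
```

```text
r [(np.int32(406), np.float64(240.9), np.float64(252.9), np.int64(230), np.int64(242), np.int64(23), np.int64(23)), (np.int32(267), np.float64(214.2), np.float64(213.7), np.int64(204), np.int64(203), np.int64(22), np.int64(23)), (np.int32(259), np.float64(240.7), np.float64(213.0), np.int64(230), np.int64(202), np.int64(22), np.int64(23))]
rS [(np.int32(235), np.float64(398.5), np.float64(268.1), np.int64(386), np.int64(257), np.int64(24), np.int64(20)), (np.int32(134), np.float64(413.1), np.float64(231.6), np.int64(407), np.int64(225), np.int64(14), np.int64(16))]
hS [(np.int32(490), np.float64(345.2), np.float64(283.5), np.int64(335), np.int64(265), np.int64(27), np.int64(36))] [356.76553351 289.75881106] [358.31436782 287.8838027 ]
t 6.2 tcp [611.4 269.8 225.6] yang 2.7 w 1.000 gf 0.0 F [-1.1 -0.5 -0.2] shift [ -74.5 -153.2   25.7]
```

View pics/s4.png

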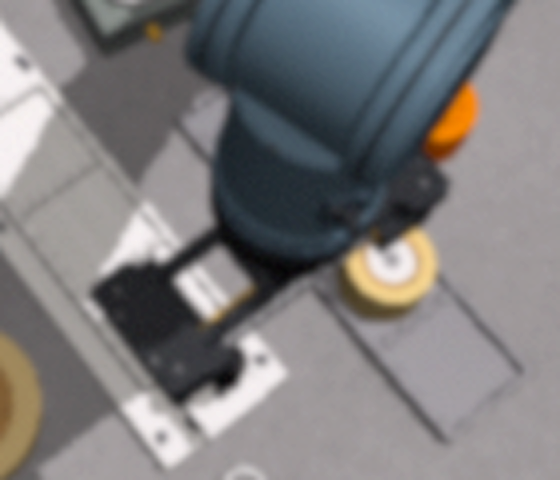

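step_arm --moves '[[-1, [-0.0185, -0.038, 0.02], 0], [-1, [-0.0185, -0.038, 0.02], 0], [-1, [-0.0185, -0.038, 0.02], 0], [-1, [-0.019, -0.039, 0.02], 0], [-1, [0, 0, 0.04], 0], [-1, [0, 0, 0.04], 0], [-1, [0, 0, 0.03], 0], [-1, [0, 0, 0.015], 0], [1, [0, 0, 0], 0], [1, [0, 0, 0], 0]]'

```text
t: 7.2
eef_pos: [462.7, 188.0, 21.1]
tool_rot: [0.0, 0.69, 0.724, 0.0]
wrist_force: [0.0, 1.4, -0.3]
width: 0.844
gripper_force: 0.0
```

step_arm --moves '[[1, [0, 0, 0], 0], [1, [0, 0, 0], 0], [1, [0, 0, 0], 0], [1, [0, 0, 0], 0], [1, [0, 0, 0], 0]]'

```text
t: 7.7
eef_pos: [463.4, 188.5, 21.8]
tool_rot: [0.0, 0.69, 0.724, 0.001]
wrist_force: [0.1, -0.5, 7.6]
width: 0.714
gripper_force: 40.0
```

```bash
python3 -c "
from h import *
go(462,188,20)"
```

```text
t 7.7 tcp [463.4 188.5  21.8] yang 2.8 w 0.714 gf 40.0 F [ 0.1 -0.5  7.6] shift [-0.4 -1.4  1.8]
```

step_arm --moves '[[1, [0, 0, -0.02], 0], [1, [0, 0, -0.04], 0], [1, [0, 0, -0.04], 0], [1, [0, 0, -0.03], 0], [1, [0, 0, 0], 0]]'

```text
t: 8.2
eef_pos: [464.6, 189.2, 154.5]
tool_rot: [0.001, 0.69, 0.724, 0.004]
wrist_force: [0.5, -0.0, -1.0]
width: 0.719
gripper_force: 40.0
```

```bash
python3 - <<'E'
from h import *
T=vision.capture("top")
crop("top","t2",190,110,350,220,5,1.6,T)
go(622.9,49.1,150)
E
```

```text
t 8.2 tcp [463.2 188.8 152.4] yang 2.8 w 0.716 gf 40.0 F [-0.2  0.3 -2.2] shift [-147.2  152.7    2.6]
```

View pics/t2.png

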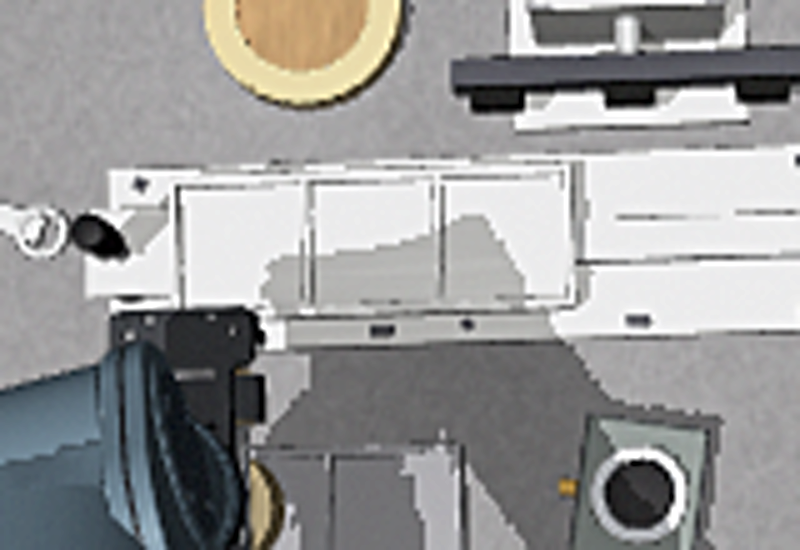

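The carrier is near home, with the handle top at crop (92,234), pocket dividers at x≈309 and 438, and pocket ends at 181 and 568. I'll compute the nest centres.

```bash
python3 - <<'E'
from h import *
f=lambda x,y,z:p2w("top",190+x/5,110+y/5,z)
for n,x,y,z in [("hand",92,234,126),("TL",180,187,54),("TR",567,172,54),("BR",572,303,54),("BL",183,308,54),("d1t",310,182,54),("d1b",311,305,54),("d2t",438,177,54),("d2b",439,303,54)]:
    p=f(x,y,z);print(n,p,to_line(p))
for y in(295,225,150,75): print(y,w2p("top",(626.6-.0488*y,-25.8+.9988*y,126 if y==295 else 54))*5-[950,550])
E
```

```text
hand [610.77637576 266.62806242 126.        ] [ -1.51968948 292.85192388]
TL [649.15720262 234.56737824  54.        ] [ 35.24915891 258.9546212 ]
TR [660.35660702  13.96844959  54.        ] [35.65898587 38.07196904]
BR [585.15500837  10.11015495  54.        ] [-39.6413092   37.89186146]
BL [579.76723018 231.1349399   54.        ] [-34.22564525 258.91596489]
d1t [652.89471266 160.50800968  54.        ] [ 35.36442377 184.80109285]
d1b [582.31396229 158.45250276  54.        ] [-35.23247392 186.19589332]
d2t [656.6212412   87.54537098  54.        ] [ 35.52229524 111.74352146]
d2b [584.28992042  85.72570349  54.        ] [-36.81156221 113.45939476]
295 [ 87.95058624 231.32191127]
225 [241.1346253  246.05397701]
150 [372.82629193 241.1798758 ]
75 [504.43962141 236.30867397]
```

step_arm --moves '[[1, [0, 0, 0], -8.5], [1, [0, 0, 0], -8.5], [1, [0, 0, 0], -8.5], [1, [0, 0, 0], -8.5], [1, [0, 0, 0], -8.5], [1, [0, 0, 0], -8.5], [1, [0, 0, 0], -8.5], [1, [0, 0, 0], -8.5], [1, [0, 0, 0], -8.5], [1, [0, 0, 0], -8.5]]'

```text
t: 9.25
eef_pos: [461.0, 187.7, 149.0]
tool_rot: [-0.002, 0.016, 1.0, -0.0]
wrist_force: [-0.5, 0.5, -1.3]
width: 0.719
gripper_force: 40.0
```

step_arm --moves '[[1, [0, 0, 0], -5], [1, [0, 0, 0], 0]]'

```text
t: 9.45
eef_pos: [461.1, 187.6, 149.2]
tool_rot: [-0.001, -0.024, 1.0, -0.0]
wrist_force: [-0.4, 0.8, -1.2]
width: 0.721
gripper_force: 40.0
```

```bash
python3 -c "
from h import *
go(623.5,49.5,63)"
```

```text
t 9.4 tcp [461.1 187.6 149.2] yang 92.8 w 0.721 gf 40.0 F [-0.4  0.8 -1.2] shift [-155.7 -145.8   85.8]
```

step_arm --moves '[[1, [-0.031, -0.029, 0], 0], [1, [-0.031, -0.029, 0], 0], [1, [-0.031, -0.029, 0], 0], [1, [-0.031, -0.029, 0], 0], [1, [-0.031, -0.029, 0], 0], [1, [0, 0, 0.025], 0], [1, [0, 0, 0.025], 0], [1, [0, 0, 0.02], 0], [1, [0, 0, 0], 0], [1, [0, 0, 0], 0]]'

```text
t: 10.45
eef_pos: [623.5, 50.8, 80.1]
tool_rot: [-0.001, -0.023, 1.0, -0.0]
wrist_force: [0.5, 0.4, -1.3]
width: 0.719
gripper_force: 40.0
```

```bash
python3 -c "
from h import *
go(623.5,49.5,63)"
```

```text
t 10.4 tcp [623.5  50.8  80.1] yang 92.7 w 0.719 gf 40.0 F [ 0.5  0.4 -1.3] shift [ 0.1 -1.3 17.1]
```

step_arm --moves '[[1, [0, -0.001, 0.007], 0], [1, [0, 0, 0.006], 0], [1, [0, 0, 0.003], 0], [1, [0, 0, 0], 0]]'

```text
t: 10.85
eef_pos: [624.7, 49.4, 64.8]
tool_rot: [0.001, -0.024, 1.0, -0.0]
wrist_force: [2.1, -0.6, -1.7]
width: 0.72
gripper_force: 40.0
```

```bash
python3 - <<'E'
from h import *
go(623.5,49.5,62)
T=vision.capture("top");crop("top","t3",190,110,350,220,5,1.6,T)
E
```

```text
t 10.8 tcp [624.7  49.4  64.8] yang 92.7 w 0.720 gf 40.0 F [ 2.1 -0.6 -1.7] shift [1.2 0.1 2.8]
```

View pics/t3.png

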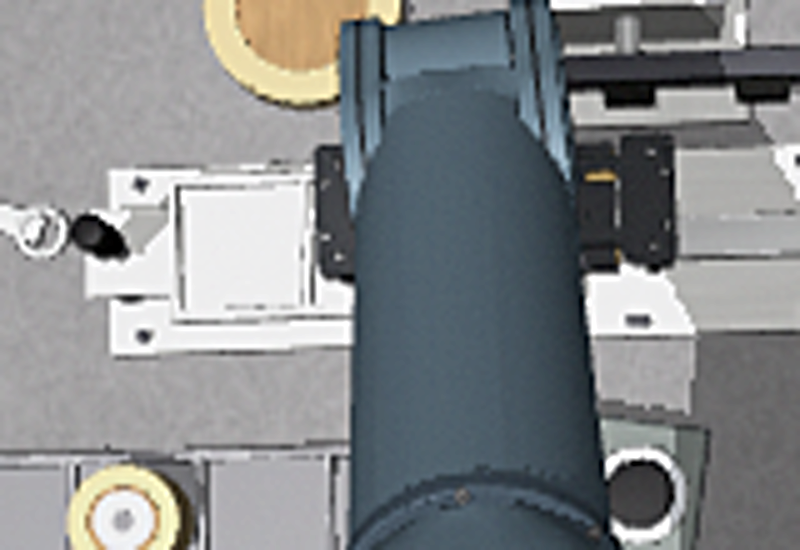

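The arm hides the roll. The other roll is undisturbed in the tray at (124,518). I'll go down the rest and read the force.

step_arm --moves '[[1, [0, 0, 0.002], 0], [1, [0, 0, 0.001], 0], [1, [0, 0, 0], 0]]'

```text
t: 11.2
eef_pos: [624.7, 49.6, 62.1]
tool_rot: [0.001, -0.024, 1.0, 0.0]
wrist_force: [2.7, -0.2, -0.0]
width: 0.715
gripper_force: 40.0
```

step_arm --moves '[[-1, [0, 0, 0], 0], [-1, [0, 0, 0], 0], [-1, [0, 0, 0], 0], [-1, [0, 0, 0], 0], [-1, [0, 0, -0.02], 0], [-1, [0, 0, -0.035], 0], [-1, [0, 0, -0.04], 0], [-1, [0.03, 0.03, -0.01], 0], [-1, [0.04, 0.03, 0], 0], [-1, [0.04, 0.03, 0], 0]]'

```text
t: 12.2
eef_pos: [508.9, 135.2, 167.3]
tool_rot: [0.001, -0.024, 1.0, 0.0]
wrist_force: [0.7, 0.7, 0.3]
width: 1.003
gripper_force: 0.0
```

step_arm --moves '[[-1, [0.02, 0.03, 0], 8.5], [-1, [0, 0, 0], 8.5], [-1, [0, 0, 0], 8.5], [-1, [0, 0, 0], 8.5], [-1, [0, 0, 0], 8.5], [-1, [0, 0, 0], 8.5], [-1, [0, 0, 0], 8.5], [-1, [0, 0, 0], 8.5], [-1, [0, 0, 0], 8.5], [-1, [0, 0, 0], 8.5]]'

```text
t: 13.2
eef_pos: [488.3, 163.4, 166.8]
tool_rot: [-0.0, 0.66, 0.751, -0.0]
wrist_force: [-0.8, -1.1, -0.6]
width: 1.003
gripper_force: 0.0
```

step_arm --moves '[[-1, [0, 0, 0], 5], [-1, [0, 0, 0], 0]]'

```text
t: 13.4
eef_pos: [488.4, 163.5, 166.7]
tool_rot: [0.0, 0.69, 0.724, -0.0]
wrist_force: [-0.5, -0.1, -0.3]
width: 1.002
gripper_force: 0.0
```

```bash
python3 - <<'E'
from h import *
T=vision.capture("top");cv2.imwrite("pics/t4.png",T[...,::-1]); S=vision.capture("scene");cv2.imwrite("pics/s5.png",S[...,::-1])
for q in blob(T,195,130,330,232,tan): print(q,p2w("top",q[1],q[2],51),to_line(p2w("top",q[1],q[2],91)))
q=to_line((0,0));p=(622.9,49.1,91);print("pred",w2p("top",p))
go(459.5+1,262,20)
E
```

```text
(np.int32(261), np.float64(290.9), np.float64(156.2), np.int64(280), np.int64(145), np.int64(23), np.int64(23)) [626.44908689  49.30670517  51.        ] [-2.72102166 72.86879791]
pred [290.10130547 155.26755287]
t 13.5 tcp [488.4 163.4 166.7] yang 2.9 w 0.999 gf 0.0 F [-0.1 -1.4  0.4] shift [ 99.9 -22.8 146.7]
```

```bash
python3 - <<'E'
from h import *
S=cv2.imread("pics/s5.png")[...,::-1];T=cv2.imread("pics/t4.png")[...,::-1]
for q in blob(S,280,200,440,300,tan): print(q)
print(w2p("scene",(623,49,91)), w2p("scene",(460,263,51)))
a=cv2.resize(T[120:240,170:350],None,fx=2.2,fy=2.2);b=cv2.resize(S[200:320,280:440],None,fx=2.2,fy=2.2)
cv2.imwrite("pics/m1.png",cv2.convertScaleAbs(np.hstack([a,b]),alpha=1.5)[...,::-1])
E
```

```text
(np.int32(511), np.float64(293.1), np.float64(290.6), np.int64(280), np.int64(280), np.int64(31), np.int64(20))
(np.int32(460), np.float64(408.1), np.float64(227.1), np.int64(397), np.int64(215), np.int64(24), np.int64(26))
(np.int32(329), np.float64(397.2), np.float64(265.1), np.int64(386), np.int64(254), np.int64(24), np.int64(23))
(np.int32(260), np.float64(306.5), np.float64(229.9), np.int64(296), np.int64(220), np.int64(22), np.int64(21))
[306.62279563 229.33425288] [397.02812116 263.47870533]
```

View pics/m1.png

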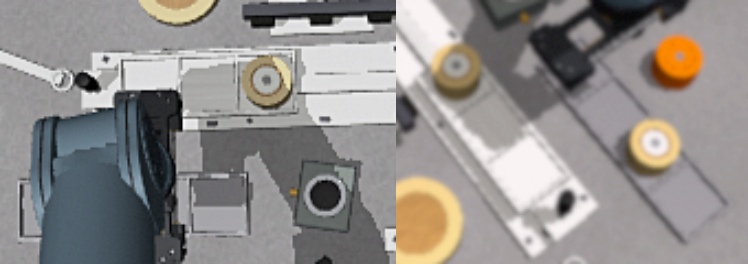

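The left half shows roll 1 seated flat in nest3 at (268,80). The right half shows roll 2 still in the tray at (655,145). Picking roll 2.

step_arm --moves '[[-1, [0.033, -0.007, 0], 0], [-1, [0.033, -0.008, 0], 0], [-1, [0.034, -0.008, 0.02], 0], [-1, [0, 0, 0.04], 0], [-1, [0, 0, 0.04], 0], [-1, [0, 0, 0.03], 0], [-1, [0, 0, 0.016], 0], [-1, [0, 0, 0], 0], [1, [0, 0, 0], 0], [1, [0, 0, 0], 0]]'

```text
t: 14.5
eef_pos: [461.7, 262.6, 21.9]
tool_rot: [0.0, 0.69, 0.724, 0.001]
wrist_force: [-0.2, -0.5, 0.4]
width: 0.846
gripper_force: 0.0
```

step_arm --moves '[[1, [0, 0, 0], 0], [1, [0, 0, 0], 0], [1, [0, 0, 0], 0], [1, [0, 0, 0], 0], [1, [0, 0, 0], 0]]'

```text
t: 15.0
eef_pos: [461.5, 262.6, 21.8]
tool_rot: [0.0, 0.69, 0.724, 0.001]
wrist_force: [-0.5, 0.5, 7.1]
width: 0.719
gripper_force: 40.0
```

step_arm --moves '[[1, [0, 0, -0.02], 0], [1, [0, 0, -0.04], 0], [1, [0, 0, -0.04], 0], [1, [0, 0, -0.03], 0], [1, [0, 0, 0], 0], [1, [0, 0, 0], 0]]'

```text
t: 15.6
eef_pos: [460.6, 262.3, 150.9]
tool_rot: [-0.0, 0.69, 0.724, 0.0]
wrist_force: [0.2, -0.0, -1.9]
width: 0.716
gripper_force: 40.0
```

```bash
python3 -c "
from h import *
go(620.8,124,63)"
```

```text
t 15.6 tcp [460.6 262.3 150.9] yang 2.8 w 0.716 gf 40.0 F [ 0.2 -0.  -1.9] shift [-145.9  153.3   87.8]
```

step_arm --moves '[[1, [-0.03, 0.03, 0], 0], [1, [-0.03, 0.03, 0], 0], [1, [-0.03, 0.03, 0], 0], [1, [-0.03, 0.03, 0], 0], [1, [-0.026, 0.033, 0], 0], [1, [0, 0, 0.025], 0], [1, [0, 0, 0.025], 0], [1, [0, 0, 0.02], 0], [1, [0, 0, 0], 0], [1, [0, 0, 0], 0]]'

```text
t: 16.6
eef_pos: [619.6, 123.3, 79.5]
tool_rot: [-0.001, 0.69, 0.724, -0.001]
wrist_force: [1.7, -0.0, -0.3]
width: 0.714
gripper_force: 40.0
```

```bash
python3 -c "
from h import *
go(621,124,62)"
```

```text
t 16.6 tcp [619.6 123.3  79.5] yang 2.7 w 0.714 gf 40.0 F [ 1.7 -0.  -0.3] shift [ 0.7  1.5 17.5]
```

step_arm --moves '[[1, [0.0005, 0.001, 0.007], 0], [1, [0, 0, 0.006], 0], [1, [0, 0, 0.003], 0], [1, [0, 0, 0.001], 0], [1, [0, 0, 0], 0]]'

```text
t: 17.1
eef_pos: [621.6, 124.2, 63.7]
tool_rot: [0.0, 0.69, 0.724, -0.0]
wrist_force: [-0.5, -0.1, -2.4]
width: 0.715
gripper_force: 40.0
```

step_arm --moves '[[1, [0, 0, 0.0015], 0], [1, [0, 0, 0], 0]]'

```text
t: 17.3
eef_pos: [621.6, 124.1, 62.3]
tool_rot: [0.0, 0.69, 0.724, 0.0]
wrist_force: [-1.4, -0.8, -1.3]
width: 0.72
gripper_force: 40.0
```

step_arm --moves '[[-1, [0, 0, 0], 0], [-1, [0, 0, 0], 0], [-1, [0, 0, 0], 0], [-1, [0, 0, 0], 0], [-1, [0, 0, -0.02], 0], [-1, [0, 0, -0.035], 0], [-1, [0, 0, -0.04], 0], [-1, [0.04, 0, -0.02], 0], [-1, [0.04, 0, 0], 0], [-1, [0, -0.03, 0], 0]]'

```text
t: 18.3
eef_pos: [589.3, 210.4, 178.1]
tool_rot: [-0.0, 0.687, 0.726, 0.003]
wrist_force: [-0.5, 0.4, -0.7]
width: 0.995
gripper_force: 0.0
```

step_arm --moves '[[-1, [0, -0.05, 0], 0], [-1, [0, -0.05, 0], 0], [-1, [0, 0, 0], 0]]'

```text
t: 18.6
eef_pos: [479.5, 196.6, 175.4]
tool_rot: [-0.003, 0.689, 0.725, -0.004]
wrist_force: [0.1, -0.3, 0.1]
width: 1.001
gripper_force: 0.0
```

```bash
python3 - <<'E'
from h import *
T=vision.capture("top");S=vision.capture("scene")
for q in blob(T,212,140,320,172,tan): print(q,to_line(p2w("top",q[1],q[2],91)))
for q in blob(S,290,215,350,270,tan): print(q)
print(w2p("scene",(623,49,91)),w2p("scene",(619.5,124,91)))
a=cv2.resize(T[120:240,170:350],None,fx=2.2,fy=2.2);b=cv2.resize(S[200:320,280:440],None,fx=2.2,fy=2.2)
cv2.imwrite("pics/m2.png",cv2.convertScaleAbs(np.hstack([a,b]),alpha=1.5)[...,::-1])
go(612,271,86,92.8)
E
```

```text
(np.int32(278), np.float64(291.0), np.float64(156.2), np.int64(280), np.int64(145), np.int64(23), np.int64(23)) [-2.73135759 72.5921577 ]
(np.int32(264), np.float64(263.5), np.float64(156.4), np.int64(253), np.int64(146), np.int64(22), np.int64(22)) [ -0.44737289 148.67258017]
(np.int32(293), np.float64(321.9), np.float64(250.6), np.int64(311), np.int64(240), np.int64(23), np.int64(22))
(np.int32(284), np.float64(306.4), np.float64(229.8), np.int64(296), np.int64(219), np.int64(22), np.int64(22))
[306.62279563 229.33425288] [322.58113433 249.30602468]
t 18.7 tcp [487.2 198.1 177.6] yang 2.8 w 1.002 gf 0.0 F [-0.3  0.5  0.4] shift [ 66.7 128.2  91.6]
```

View pics/m2.png

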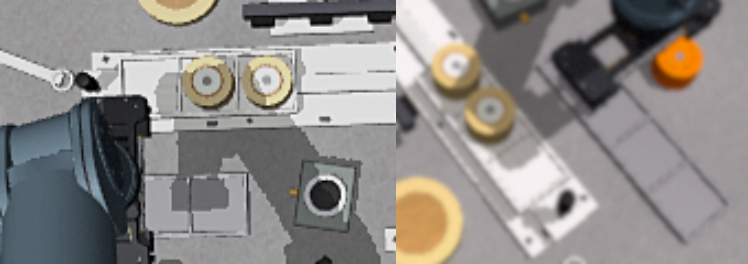

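step_arm --moves '[[-1, [0, 0, 0], -8.5], [-1, [0, 0, 0], -8.5], [-1, [0, 0, 0], -8.5], [-1, [0, 0, 0], -8.5], [-1, [0, 0, 0], -8.5], [-1, [0, 0, 0], -8.5], [-1, [0, 0, 0], -8.5], [-1, [0, 0, 0], -8.5], [-1, [0, 0, 0], -8.5], [-1, [0, 0, 0], -8.5]]'

```text
t: 19.7
eef_pos: [490.2, 197.9, 177.7]
tool_rot: [0.001, 0.017, 1.0, 0.0]
wrist_force: [0.4, -0.1, 0.6]
width: 1.0
gripper_force: 0.0
```

step_arm --moves '[[-1, [0, 0, 0], -5], [-1, [-0.032, 0.016, 0], 0], [-1, [-0.032, 0.016, 0], 0], [-1, [-0.032, 0.017, 0], 0], [-1, [-0.032, 0.017, 0], 0], [-1, [0, 0, 0.03], 0], [-1, [0, 0, 0.03], 0], [-1, [0, 0, 0.025], 0], [0.4, [0, 0, 0.005], 0], [0.7, [0, 0, 0], 0]]'

```text
t: 20.7
eef_pos: [613.5, 269.5, 86.7]
tool_rot: [-0.0, -0.023, 1.0, -0.0]
wrist_force: [0.7, -0.3, -0.1]
width: 0.846
gripper_force: 0.0
```

step_arm --moves '[[1, [0, 0, 0], 0], [1, [0, 0, 0], 0], [1, [0, 0, 0], 0], [1, [0, 0, 0], 0], [1, [0, 0, 0], 0], [1, [0, 0, 0], 0], [1, [0, 0, 0], 0], [1, [0, 0, 0], 0]]'

```text
t: 21.5
eef_pos: [612.5, 271.6, 87.4]
tool_rot: [0.0, -0.025, 1.0, 0.001]
wrist_force: [1.3, 4.1, -1.6]
width: 0.213
gripper_force: 40.0
```

step_arm --moves '[[1, [0, 0.001, 0], 0], [1, [0, 0, 0], 0], [1, [0, 0, 0], 0]]'

```text
t: 21.8
eef_pos: [612.5, 271.6, 87.4]
tool_rot: [0.0, -0.024, 1.0, 0.0]
wrist_force: [-0.2, 4.5, -1.0]
width: 0.211
gripper_force: 40.0
```

step_arm --moves '[[1, [0, 0.001, 0], 0], [1, [0, 0, 0], 0], [1, [0, 0, 0], 0]]'

```text
t: 22.1
eef_pos: [612.5, 271.8, 87.4]
tool_rot: [0.0, -0.024, 1.0, -0.0]
wrist_force: [0.1, 3.3, 1.7]
width: 0.214
gripper_force: 40.0
```

step_arm --moves '[[1, [0, -0.005, 0], 0], [1, [0, -0.012, 0], 0], [1, [0, -0.018, 0], 0], [1, [0, -0.02, 0], 0], [1, [0, -0.02, 0], 0], [1, [0, -0.02, 0], 0], [1, [0, -0.02, 0], 0], [1, [0, -0.018, 0], 0], [1, [0, -0.012, 0], 0], [1, [0, -0.005, 0], 0]]'

```text
t: 23.1
eef_pos: [619.8, 119.4, 87.3]
tool_rot: [-0.0, -0.023, 1.0, -0.0]
wrist_force: [0.5, 5.1, 1.4]
width: 0.214
gripper_force: 40.0
```

step_arm --moves '[[1, [0, 0, 0], 0], [1, [0, 0, 0], 0], [1, [0, 0, 0], 0]]'

```text
t: 23.4
eef_pos: [619.7, 122.2, 87.3]
tool_rot: [0.0, -0.024, 1.0, -0.0]
wrist_force: [-0.1, 0.1, 3.7]
width: 0.212
gripper_force: 40.0
```

step_arm --moves '[[-1, [0, 0, 0], 0], [-1, [0, 0, 0], 0], [-1, [0, 0, 0], 0], [-1, [0, 0, 0], 0], [-1, [0, 0, 0], 0], [-1, [0, 0, -0.03], 0], [-1, [0, 0, -0.04], 0], [-1, [0, 0, -0.03], 0], [1, [0.03, -0.028, 0], 0], [1, [0.03, -0.028, 0], 0]]'

```text
t: 24.4
eef_pos: [562.7, 63.4, 188.3]
tool_rot: [0.001, -0.025, 1.0, 0.0]
wrist_force: [-0.1, -0.9, -0.2]
width: 0.783
gripper_force: 0.0
```

step_arm --moves '[[1, [0.03, -0.029, 0], 0], [1, [0.03, -0.029, 0], 0], [1, [0.029, -0.029, 0], 0], [1, [0, 0, 0.03], 0], [1, [0, 0, 0.03], 0], [1, [0, 0, 0.025], 0], [1, [0, 0, 0.01], 0], [1, [0, 0, 0], 0], [1, [0, 0, 0], 0], [1, [0, 0, 0], 0]]'

```text
t: 25.4
eef_pos: [478.7, -27.9, 93.4]
tool_rot: [0.001, -0.024, 1.0, -0.0]
wrist_force: [0.4, -1.8, -0.4]
width: 0.003
gripper_force: 0.0
```

```bash
python3 - <<'E'
from h import *
go(478,-28.5,68)
T=vision.capture("top");S=vision.capture("scene")
for q in blob(T,212,140,420,172,tan): print(q,to_line(p2w("top",q[1],q[2],91)))
a=cv2.resize(T[120:240,190:370],None,fx=2.2,fy=2.2);b=cv2.resize(S[120:240,230:390],None,fx=2.2,fy=2.2)
cv2.imwrite("pics/m3.png",cv2.convertScaleAbs(np.hstack([a,b]),alpha=1.5)[...,::-1])
E
```

```text
t 25.4 tcp [478.7 -27.9  93.4] yang 92.8 w 0.003 gf 0.0 F [ 0.4 -1.8 -0.4] shift [ 0.8 -0.6 25.4]
(np.int32(283), np.float64(317.8), np.float64(155.2), np.int64(307), np.int64(144), np.int64(23), np.int64(23)) [-2.71154815 -1.66367735]
(np.int32(277), np.float64(344.7), np.float64(154.1), np.int64(334), np.int64(143), np.int64(23), np.int64(23)) [ -2.42291067 -76.25318857]
```

View pics/m3.png

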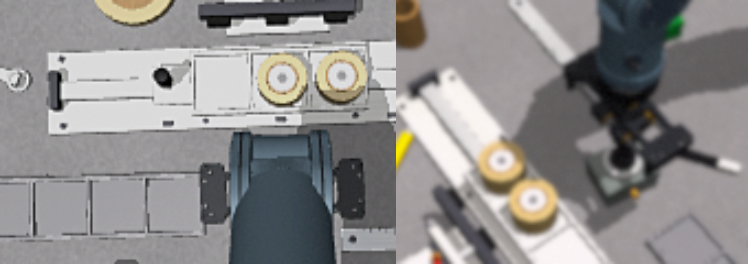

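The left half shows both rolls in the carrier at the stamping station, at (282,78) and (341,75). The right half shows the closed fingers right over the grey button at (627,160). Pressing.

step_arm --moves '[[1, [0, 0, 0.015], 0], [1, [0, 0, 0.008], 0], [1, [0, 0, 0.003], 0], [1, [0, 0, 0.003], 0], [1, [0, 0, 0.003], 0], [1, [0, 0, 0], 0]]'

```text
t: 26.1
eef_pos: [477.5, -27.9, 61.3]
tool_rot: [-0.0, -0.024, 1.0, 0.0]
wrist_force: [-5.7, 0.1, 15.8]
width: 0.006
gripper_force: 7.8
```

step_arm --moves '[[1, [0, 0, 0.002], 0], [1, [0, 0, 0.001], 0], [1, [0, 0, 0], 0], [1, [0, 0, 0], 0]]'

```text
t: 26.5
eef_pos: [477.6, -27.9, 60.6]
tool_rot: [-0.0, -0.024, 1.0, 0.0]
wrist_force: [-14.7, 1.5, 51.7]
width: 0.003
gripper_force: 26.1
```

step_arm --moves '[[1, [0, 0, -0.01], 0], [1, [0, 0, -0.03], 0], [1, [0, 0, -0.04], 0], [1, [0, 0, -0.04], 0], [-1, [0, 0, -0.01], 0], [-1, [-0.03, 0.028, 0], 0], [-1, [-0.03, 0.028, 0], 0], [-1, [-0.03, 0.029, 0], 0], [-1, [-0.03, 0.029, 0], 0], [-1, [-0.029, 0.029, 0], 0]]'

```text
t: 27.5
eef_pos: [620.5, 123.3, 186.3]
tool_rot: [-0.0, -0.024, 1.0, -0.0]
wrist_force: [0.5, -0.5, 0.4]
width: 0.523
gripper_force: 0.0
```

```bash
python3 - <<'E'
from h import *
T=vision.capture("top");cv2.imwrite("pics/t6.png",T[...,::-1])
for q in blob(T,212,140,420,172,tan): print(q,to_line(p2w("top",q[1],q[2],91)))
go(619.7,122.2,87)
E
```

```text
(np.int32(287), np.float64(345.0), np.float64(154.2), np.int64(334), np.int64(143), np.int64(23), np.int64(23)) [ -2.73309558 -77.07229402]
(np.int32(253), np.float64(317.7), np.float64(155.1), np.int64(307), np.int64(144), np.int64(23), np.int64(23)) [-2.42213614 -1.39737565]
t 27.6 tcp [623.7 130.6 186.4] yang 93.1 w 0.568 gf 0.0 F [3.8 4.8 1. ] shift [ 4.8 -8.6 99.4]
```

step_arm --moves '[[-1, [0, 0, 0], 0], [-1, [0, 0, 0], 0], [-1, [0, 0, 0], 0], [-1, [0, 0, 0], 0]]'

```text
t: 27.95
eef_pos: [619.2, 120.7, 187.3]
tool_rot: [-0.0, -0.023, 1.0, -0.0]
wrist_force: [0.8, 1.1, 0.3]
width: 0.933
gripper_force: 0.0
```

step_arm --moves '[[-1, [0, 0, 0.03], 0], [-1, [0, 0, 0.03], 0], [-1, [0, 0, 0.03], 0], [-1, [0, 0, 0.009], 0], [-1, [0, 0, 0], 0], [1, [0, 0, 0], 0], [1, [0, 0, 0], 0], [1, [0, 0, 0], 0], [1, [0, 0, 0], 0], [1, [0, 0, 0], 0]]'

```text
t: 28.95
eef_pos: [619.9, 122.1, 88.7]
tool_rot: [0.0, -0.024, 1.0, 0.0]
wrist_force: [-0.6, -0.0, -0.0]
width: 0.569
gripper_force: 0.0
```

step_arm --moves '[[1, [0, 0, 0], 0], [1, [0, 0, 0], 0], [1, [0, 0, 0], 0], [1, [0, 0, 0], 0], [1, [0, 0, 0], 0]]'

```text
t: 29.45
eef_pos: [619.6, 122.2, 88.2]
tool_rot: [-0.0, -0.024, 1.0, 0.0]
wrist_force: [-0.7, 0.3, -0.4]
width: 0.215
gripper_force: 40.0
```

step_arm --moves '[[1, [0, -0.005, 0], 0], [1, [0, -0.012, 0], 0], [1, [0, -0.018, 0], 0], [1, [0, -0.02, 0], 0], [1, [0, -0.02, 0], 0], [1, [0, -0.02, 0], 0], [1, [0, -0.02, 0], 0], [1, [0, -0.018, 0], 0], [1, [0, -0.012, 0], 0], [1, [0, -0.005, 0], 0]]'

```text
t: 30.45
eef_pos: [626.9, -29.9, 88.2]
tool_rot: [0.0, -0.023, 1.0, -0.0]
wrist_force: [0.5, 3.6, -1.7]
width: 0.209
gripper_force: 40.0
```

step_arm --moves '[[1, [0, 0, 0], 0], [1, [0, 0, 0], 0], [1, [0, 0, 0], 0]]'

```text
t: 30.75
eef_pos: [626.8, -27.6, 88.2]
tool_rot: [-0.0, -0.024, 1.0, -0.0]
wrist_force: [1.3, -0.1, -2.7]
width: 0.214
gripper_force: 40.0
```

step_arm --moves '[[-1, [0, 0, 0], 0], [-1, [0, 0, 0], 0], [-1, [0, 0, 0], 0], [-1, [0, 0, 0], 0], [-1, [0, 0, 0], 0], [-1, [0, 0, -0.03], 0], [-1, [0, 0, -0.04], 0], [-1, [0, 0, -0.03], 0], [-1, [0.04, 0, 0], 8.5], [-1, [0.04, 0, 0], 8.5]]'

```text
t: 31.75
eef_pos: [547.3, -26.5, 189.3]
tool_rot: [0.001, 0.128, 0.992, 0.0]
wrist_force: [-0.1, -0.5, 0.1]
width: 0.997
gripper_force: 0.0
```

step_arm --moves '[[-1, [0.04, 0, 0], 8.5], [-1, [0, 0, 0], 8.5], [-1, [0, 0, 0], 8.5], [-1, [0, 0, 0], 8.5], [-1, [0, 0, 0], 8.5], [-1, [0, 0, 0], 8.5], [-1, [0, 0, 0], 8.5], [-1, [0, 0, 0], 8.5], [-1, [0, 0, 0], 5], [-1, [0, 0, 0], 0]]'

```text
t: 32.75
eef_pos: [508.3, -15.7, 188.3]
tool_rot: [0.0, 0.69, 0.724, -0.0]
wrist_force: [0.5, -0.1, -0.3]
width: 1.003
gripper_force: 0.0
```

```bash
python3 - <<'E'
from h import *
T=vision.capture("top");S=vision.capture("scene")
for q in blob(T,300,130,440,240,tan): print(q,p2w("top",q[1],q[2],91),to_line(p2w("top",q[1],q[2],91)))
go(636,-175.4,62)
a=cv2.resize(T[120:260,300:470],None,fx=2.3,fy=2.3);b=cv2.resize(S[80:220,220:390],None,fx=2.3,fy=2.3)
cv2.imwrite("pics/m4.png",cv2.convertScaleAbs(np.hstack([a,b]),alpha=1.5)[...,::-1])
E
```

```text
(np.int32(286), np.float64(398.9), np.float64(152.0), np.int64(388), np.int64(141), np.int64(23), np.int64(23)) [ 635.50955433 -252.30544089   91.        ] [  -2.1658211  -226.67025418]
(np.int32(278), np.float64(371.8), np.float64(153.2), np.int64(361), np.int64(142), np.int64(23), np.int64(23)) [ 631.28675183 -177.17084737   91.        ] [  -2.71327456 -151.41907812]
(np.int32(38), np.float64(396.4), np.float64(131.9), np.int64(392), np.int64(130), np.int64(9), np.int64(6)) [ 691.81339392 -245.3846935    91.        ] [  54.40887635 -222.50819882]
t 32.9 tcp [508.3 -15.8 188.3] yang 2.9 w 1.000 gf 0.0 F [-0.6 -0.   1.6] shift [-165.9  119.4  126.3]
```

View pics/m4.png

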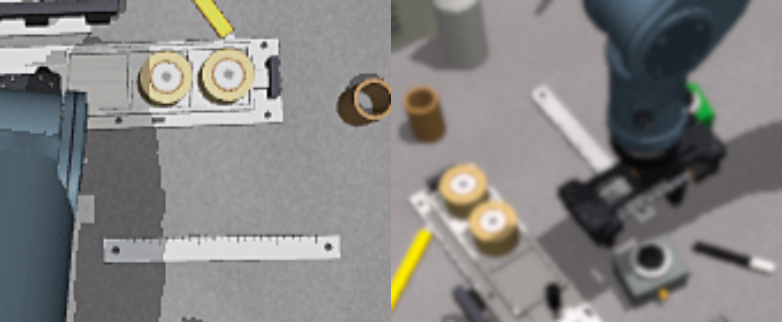

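The left half shows the carrier at unloading with rolls at (165,77) and (227,74), and the straightedge unmoved, its ends at (104,250) and (340,246). Picking the nest2 roll.

step_arm --moves '[[-1, [-0.033, 0.0235, 0], 0], [-1, [-0.033, 0.0235, 0], 0], [-1, [-0.033, 0.0235, 0], 0], [-1, [-0.033, 0.0235, 0], 0], [-1, [-0.034, 0.023, 0], 0], [-1, [0, 0, 0.03], 0], [-1, [0, 0, 0.03], 0], [-1, [0, 0, 0.03], 0], [-1, [0, 0, 0.015], 0], [-1, [0, 0, 0], 0]]'

```text
t: 33.85
eef_pos: [631.6, -175.5, 81.1]
tool_rot: [-0.002, 0.69, 0.724, -0.001]
wrist_force: [-0.1, -0.5, 0.1]
width: 0.996
gripper_force: 0.0
```

```bash
python3 -c "
from h import *
go(633.6,-175.4,62)"
```

```text
t 33.9 tcp [ 631.6 -175.5   81.1] yang 2.8 w 0.996 gf 0.0 F [-0.1 -0.5  0.1] shift [ 0.   2.1 19.1]
```

step_arm --moves '[[-1, [0, 0.001, 0.012], 0], [-1, [0, 0, 0.006], 0], [-1, [0, 0, 0], 0], [1, [0, 0, 0], 0], [1, [0, 0, 0], 0], [1, [0, 0, 0], 0], [1, [0, 0, 0], 0], [1, [0, 0, 0], 0], [1, [0, 0, 0], 0], [1, [0, 0, 0], 0]]'

```text
t: 34.85
eef_pos: [634.7, -176.1, 65.7]
tool_rot: [0.0, 0.69, 0.724, 0.0]
wrist_force: [0.1, -0.5, 3.2]
width: 0.719
gripper_force: 40.0
```

step_arm --moves '[[1, [0, 0, -0.01], 0], [1, [0, 0, -0.02], 0], [1, [0, 0, -0.03], 0], [1, [0, 0, -0.03], 0], [1, [0, 0, 0], 0], [1, [0, 0, 0], 0]]'

```text
t: 35.45
eef_pos: [634.0, -175.9, 155.4]
tool_rot: [0.0, 0.69, 0.724, 0.0]
wrist_force: [0.3, 0.3, -1.3]
width: 0.715
gripper_force: 40.0
```

```bash
python3 -c "
from h import *
go(481.5,-197,16)"
```

```text
t 35.5 tcp [ 634.  -175.9  155.4] yang 2.7 w 0.715 gf 40.0 F [ 0.3  0.3 -1.3] shift [ -13.8 -153.3  139.4]
```

step_arm --moves '[[1, [-0.003, -0.03, 0], 0], [1, [-0.003, -0.031, 0], 0], [1, [-0.003, -0.031, 0], 0], [1, [-0.003, -0.031, 0], 0], [1, [-0.002, -0.03, 0], 0], [1, [0, 0, 0.035], 0], [1, [0, 0, 0.035], 0], [1, [0, 0, 0.035], 0], [1, [0, 0, 0.01], 0], [1, [0, 0, 0], 0]]'

```text
t: 36.45
eef_pos: [480.0, -196.7, 38.4]
tool_rot: [-0.002, 0.69, 0.724, -0.001]
wrist_force: [-0.4, 0.3, -0.7]
width: 0.716
gripper_force: 40.0
```

```bash
python3 - <<'E'
from h import *
T=vision.capture("top");S=vision.capture("scene")
print(blob(T,330,160,460,235,tan))
go(481.5,-197,20)
cv2.imwrite("pics/m5.png",cv2.convertScaleAbs(np.hstack([cv2.resize(T[120:260,300:470],None,fx=2.3,fy=2.3),cv2.resize(S[80:220,220:390],None,fx=2.3,fy=2.3)]),alpha=1.5)[...,::-1])
E
```

```text
[(np.int32(46), np.float64(398.7), np.float64(161.1), np.int64(391), np.int64(160), np.int64(16), np.int64(4)), (np.int32(27), np.float64(455.8), np.float64(165.6), np.int64(454), np.int64(160), np.int64(6), np.int64(12))]
t 36.5 tcp [ 482.3 -197.6   40.8] yang 2.7 w 0.718 gf 40.0 F [-0.5  0.5 -0.8] shift [ 0.7 -0.8 20.8]
```

View pics/m5.png

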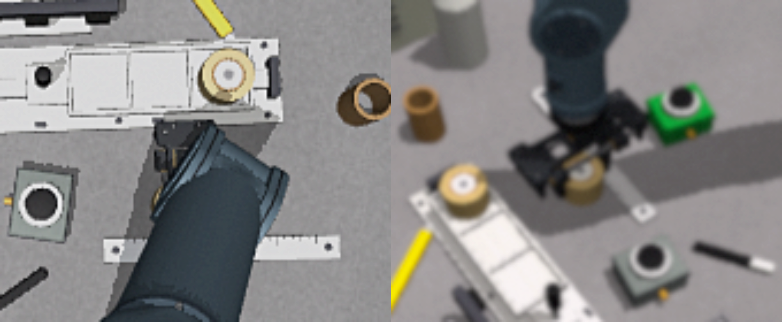

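The straightedge is in place with its ends at (104,250) and (340,247), the held roll is above its +x side, and roll 2 is still in nest3 at (228,74). Lowering.

step_arm --moves '[[1, [0, 0, 0.01], 0], [1, [0, 0, 0.005], 0], [1, [0, 0, 0.003], 0], [1, [0, 0, 0], 0], [1, [0, 0, 0], 0]]'

```text
t: 37.05
eef_pos: [482.1, -197.4, 22.3]
tool_rot: [0.0, 0.69, 0.724, 0.0]
wrist_force: [1.1, -0.2, -1.4]
width: 0.716
gripper_force: 40.0
```

step_arm --moves '[[1, [0, 0, 0.002], 0], [1, [0, 0, 0], 0]]'

```text
t: 37.25
eef_pos: [482.0, -197.3, 20.2]
tool_rot: [-0.0, 0.69, 0.724, 0.0]
wrist_force: [-0.2, -0.1, -1.0]
width: 0.721
gripper_force: 40.0
```

step_arm --moves '[[1, [0, 0, 0.0005], 0], [-1, [0, 0, 0], 0], [-1, [0, 0, 0], 0], [-1, [0, 0, 0], 0], [-1, [0, 0, 0], 0], [-1, [0, 0, -0.02], 0], [-1, [0, 0, -0.04], 0], [-1, [0, 0, -0.04], 0], [-1, [0, 0, -0.035], 0], [-1, [-0.012, 0.03, 0], 0]]'

```text
t: 38.25
eef_pos: [512.6, -208.4, 159.5]
tool_rot: [0.002, 0.69, 0.723, 0.002]
wrist_force: [0.7, -0.3, 0.3]
width: 0.998
gripper_force: 0.0
```

step_arm --moves '[[-1, [-0.012, 0.031, 0], 0], [-1, [-0.012, 0.031, 0], 0], [-1, [-0.012, 0.031, 0], 0], [-1, [-0.0125, 0.03, 0], 0], [-1, [0, 0, 0.03], 0], [-1, [0, 0, 0.03], 0], [-1, [0, 0, 0.01], 0], [-1, [0, 0, 0], 0]]'

```text
t: 39.05
eef_pos: [636.4, -249.9, 83.2]
tool_rot: [-0.002, 0.69, 0.724, -0.001]
wrist_force: [-0.4, 0.1, 0.7]
width: 0.998
gripper_force: 0.0
```

```bash
python3 - <<'E'
from h import *
go(638,-250,65)
S=vision.capture("scene")
for q in blob(S,240,110,330,200,tan): print(q)
print(w2p("scene",(480.5,-197,45)))
E
```

```text
t 39.0 tcp [ 636.4 -249.9   83.2] yang 2.7 w 0.998 gf 0.0 F [-0.4  0.1  0.7] shift [-0.2  1.6 18.2]
(np.int32(163), np.float64(251.5), np.float64(161.6), np.int64(241), np.int64(152), np.int64(20), np.int64(18))
(np.int32(157), np.float64(302.0), np.float64(158.4), np.int64(293), np.int64(150), np.int64(19), np.int64(16))
[302.43674579 157.21263605]
```

Roll 1 stands where expected. Picking the nest3 roll.

step_arm --moves '[[-1, [0, 0, 0.012], 0], [-1, [0, 0, 0.007], 0], [-1, [0, 0, 0], 0], [1, [0, 0, 0], 0], [1, [0, 0, 0], 0], [1, [0, 0, 0], 0], [1, [0, 0, 0], 0], [1, [0, 0, 0], 0], [1, [0, 0, 0], 0], [1, [0, 0, 0], 0]]'

```text
t: 40.1
eef_pos: [638.4, -250.6, 66.2]
tool_rot: [0.001, 0.69, 0.724, 0.0]
wrist_force: [1.3, 0.6, 1.9]
width: 0.718
gripper_force: 40.0
```

step_arm --moves '[[1, [0, 0, -0.01], 0], [1, [0, 0, -0.02], 0], [1, [0, 0, -0.03], 0], [1, [0, 0, -0.03], 0], [1, [0, 0, 0], 0], [1, [0, 0, 0], 0]]'

```text
t: 40.7
eef_pos: [637.5, -250.4, 156.2]
tool_rot: [0.0, 0.69, 0.724, 0.0]
wrist_force: [-0.1, 0.1, -2.0]
width: 0.719
gripper_force: 40.0
```

```bash
python3 -c "
from h import *
go(484.5,-317,20)"
```

```text
t 40.7 tcp [ 637.5 -250.4  156.2] yang 2.7 w 0.719 gf 40.0 F [-0.1  0.1 -2. ] shift [ -59.3 -156.   136.1]
```

step_arm --moves '[[1, [-0.012, -0.031, 0], 0], [1, [-0.012, -0.031, 0], 0], [1, [-0.012, -0.031, 0], 0], [1, [-0.012, -0.031, 0], 0], [1, [-0.011, -0.032, 0], 0], [1, [0, 0, 0.035], 0], [1, [0, 0, 0.035], 0], [1, [0, 0, 0.035], 0], [1, [0, 0, 0.01], 0], [1, [0, 0, 0], 0]]'

```text
t: 41.7
eef_pos: [482.9, -315.8, 38.8]
tool_rot: [-0.002, 0.69, 0.724, -0.001]
wrist_force: [-0.1, -0.3, -1.7]
width: 0.716
gripper_force: 40.0
```

step_arm --moves '[[1, [0, 0, 0], 0]]'

```text
t: 41.8
eef_pos: [485.0, -317.2, 41.5]
tool_rot: [0.0, 0.69, 0.724, -0.0]
wrist_force: [0.6, 0.3, -1.0]
width: 0.72
gripper_force: 40.0
```

```bash
python3 - <<'E'
from h import *
go(484.5,-317,20.2)
T=vision.capture("top");cv2.imwrite("pics/t7.png",T[...,::-1]);
for q in blob(T,330,160,420,235,tan): print(q,p2w("top",q[1],q[2],45))
E
```

```text
t 41.8 tcp [ 485.  -317.2   41.5] yang 2.7 w 0.720 gf 40.0 F [ 0.6  0.3 -1. ] shift [ 0.3 -0.5 21.3]
(np.int32(258), np.float64(376.9), np.float64(208.1), np.int64(367), np.int64(198), np.int64(22), np.int64(22)) [ 481.16394169 -197.52345254   45.        ]
(np.int32(66), np.float64(413.0), np.float64(207.5), np.int64(410), np.int64(199), np.int64(6), np.int64(18)) [ 484.02910246 -300.40747908   45.        ]
```

step_arm --moves '[[1, [0, 0, 0.01], 0], [1, [0, 0, 0.006], 0], [1, [0, 0, 0.003], 0], [1, [0, 0, 0.002], 0], [1, [0, 0, 0], 0], [1, [0, 0, 0], 0]]'

```text
t: 42.45
eef_pos: [484.6, -316.6, 20.1]
tool_rot: [-0.0, 0.69, 0.724, 0.0]
wrist_force: [-1.8, 1.5, 4.5]
width: 0.717
gripper_force: 40.0
```

On the table; I'll release, lift and back off for a check.

step_arm --moves '[[-1, [0, 0, 0], 0], [-1, [0, 0, 0], 0], [-1, [0, 0, 0], 0], [-1, [0, 0, 0], 0], [-1, [0, 0, -0.02], 0], [-1, [0, 0, -0.04], 0], [-1, [0, 0, -0.04], 0], [-1, [0, 0, -0.04], 0], [-1, [0.03, 0, -0.04], 0], [-1, [0.05, 0, 0], 0]]'

```text
t: 43.45
eef_pos: [483.5, -241.0, 205.0]
tool_rot: [0.005, 0.692, 0.722, 0.001]
wrist_force: [1.4, 1.8, -0.2]
width: 0.997
gripper_force: 0.0
```

step_arm --moves '[[-1, [0.05, 0, 0], 0], [-1, [0.05, 0, 0], 0], [-1, [0.05, 0, 0], 0], [-1, [0.05, 0, 0], 0], [-1, [0.05, 0, 0], 0], [-1, [0.05, 0, 0], 0], [-1, [0.05, 0, 0], 0], [-1, [0, 0, 0], 0]]'

```text
t: 44.25
eef_pos: [463.4, 120.3, 199.8]
tool_rot: [-0.001, 0.686, 0.728, 0.001]
wrist_force: [0.3, -1.6, -0.0]
width: 0.996
gripper_force: 0.0
```

```bash
python3 - <<'E'
from h import *
go(484.5,-317,20.2)
T=vision.capture("top")
for q in blob(T,330,140,450,235,tan): print(q,p2w("top",q[1],q[2],45))
for q in blob(T,330,215,460,245,lambda a:(a.min(2)>140)): print(q)
crop("top","t8",200,110,470,260,2.9,1.5,T)
E
```

```text
t 44.2 tcp [463.4 120.3 199.8] yang 3.4 w 0.996 gf 0.0 F [ 0.3 -1.6 -0. ] shift [-438.4   -4.7  178.2]
(np.int32(276), np.float64(419.2), np.float64(207.7), np.int64(409), np.int64(197), np.int64(22), np.int64(22)) [ 483.65730103 -318.0803552    45.        ]
(np.int32(273), np.float64(377.3), np.float64(208.2), np.int64(367), np.int64(198), np.int64(22), np.int64(22)) [ 480.89175141 -198.66389627   45.        ]
(np.int32(778), np.float64(402.0), np.float64(227.8), np.int64(353), np.int64(223), np.int64(95), np.int64(11))
```

View pics/t8.png

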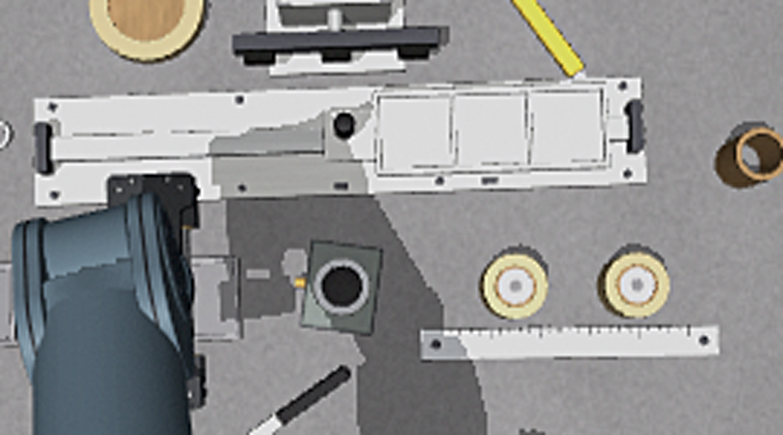

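Both rolls lie flat behind the straightedge at (515,286) and (637,285), with gaps of about 1 cm. The straightedge has not moved, the carrier is at unloading, and the arm is clear. I'll do a quick carrier check and then hand in.

```bash
python3 - <<'E'
from h import *
d=[to_line(p2w("top",200+x/2.9,110+y/2.9,54))[1] for x,y in((454,132),(528,130),(377,133),(606,127))]
print(d,"expect -112.5,-187.5,-39.5,-260.5")
if abs(d[0]+d[1]+300)<12: print(env.close_job())
E
```

```text
[np.float64(-112.20147306887391), np.float64(-185.01485988520693), np.float64(-36.51702799907673), np.float64(-261.8487061041605)] expect -112.5,-187.5,-39.5,-260.5
the job is handed in; nothing more can be done
None
```

The job is handed in, with no verdict returned: both rolls were loaded, stamped and set flat about 1 cm behind the straightedge, and the carrier was left at the unloading station.

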